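Screw the lid back on the chalk canister

TASK

Pick up the loose screw lid and set it level on the neck of the chalk canister, turn it backwards (anticlockwise from above) until you feel the thread drop in, then screw it down clockwise until it is fully home and let go. Be gentle: do not force the thread, do not twist the canister round in its holder, and leave the other things on the pool table where they are.

Things in the scene. Friction and masses are not known exactly. Their poses are not given: they have to be found in the camera images.
- lid: The loose screw lid: a ribbed aluminium cap, 62 mm across and 28 mm tall, 0.11 to 0.2 kg, lying open side down on the cloth. Origin: centre of its underside (the skirt's lower edge), z up through the top. Inside: 55.6 mm across, 19.3 mm deep.
- lugs (a point): On the lid's axis at the height of its lugs, 3 mm above the skirt's edge. Four lugs stick inwards, one every 90 degrees, on the lid's x and y axes: round pins 4 mm thick (lower side 1 mm above the skirt's edge), tips 23.3 mm from the axis.
- rim (a point): Centre of the rim (top of the neck) of the aluminium chalk canister, z up, 125 mm above the cloth. The canister is 82 mm across, its shoulder 32 mm below the rim. The neck is 43.6 mm across (top edge bevelled to 39), 52 mm over the thread. The lid is home when its top stands 10 mm above the rim.
- thread_top (a point): On the neck's axis, 5 mm below the rim: highest level of the thread ridges. Four equal ridges, one every 90 degrees, but where they lie round the neck no pose tells; it differs each time. Turned anticlockwise (from above) the lugs ride up a ridge, 4 mm in up to 55 degrees, to a gap. Clockwise they run against a stop at the ridge's low end and jam.
- thread_entry (a point): On the axis, 14.2 mm below the rim: height of the lid's origin when the lugs have dropped (8 mm) into the gaps, 26 degrees wide. Riding on the ridges it is 6 to 10 mm below the rim (also 6 if it rests on the stops: go on anticlockwise and it falls onto the ridges). Beyond a gap the next stop blocks anticlockwise turning.
- thread_home (a point): On the axis, 18.3 mm below the rim: height of the lid's origin when fully home. From a gap, clockwise turning by 55 to 75 degrees leads the lugs under the ridges and 4 mm down, to a hard end stop. The lugs have 1.2 mm play up and down under a ridge. Nothing springs back; the lid stays where it is left.
- canister (a joint): Angle (rad, anticlockwise positive, 0 at the start) by which the canister has been twisted in its holder. It is clamped there by friction and slips at about 0.6 N m. Turning with a light push (about 5 N) takes less than 0.15 N m; 0.3 to 0.4 N m against the end stop is tight enough.
- holder: The fixed holder in which the canister stands: a dark round wooden base 112 mm across, 12 mm high, with three upright steel clips, and what it carries (canister and neck). Origin: centre of its underside, on the cloth, right under the rim.
- chalk_a: Bystander: a cube of cue chalk, 24 mm wide, 23 mm high. Origin: centre of its underside.
- chalk_b: Bystander: a second cube of cue chalk of the same size. Origin: centre of its underside.
- tumbler: Bystander: a drinking glass, 72 mm across, 95 mm high. Origin: centre of its underside.
- polish: Bystander: a white polish bottle, 54 mm across, 140 mm high. Origin: centre of its underside.
- brush: Bystander: a hand brush lying on the cloth. Origin: on its underside.

How it is judged:
On the way:
1. the lid, level on the neck, has dropped into the start of the thread (its underside at least 12 mm below the rim) (z of lid in the frame of rim below -0.012 m and horizontal distance between lid and rim below 0.004 m and angle between lid's own z axis and vertical below 0.1 rad), for 0.1 s.
At the end, for the whole second after the job is handed in: The lid sits screwed on the canister: its underside at least 16.6 mm below the rim (fully home is about 18.3 mm), centred within 3 mm, level within 0.06 rad, at rest and let go (z of lid in the frame of rim below -0.0166 m and horizontal distance between lid and rim below 0.003 m and angle between lid's own z axis and vertical below 0.06 rad and linear speed of lid below 0.01 m/s and contact force between the fingers and lid below 0.2 N); the robot touches nothing.
It fails at once if the canister is twisted in its holder by more than 0.14 rad (value of joint canister above 0.14 rad or value of joint canister below -0.14 rad).
It fails at once if the lid is pressed or forced on the canister with more than 50 N (all contacts added up) (contact force between lid and holder above 50 N).
It fails at once if another thing on the table is moved by more than 30 mm (distance of any of chalk_a, chalk_b, tumbler, polish, brush from where it was at the start of the episode above 0.03 m).
It also fails if it takes over 61 s, if anything falls off the work surface, if the arm or the gripper's body presses on something with over 40 N, if the wrist force passes 120 N, or if a joint passes its speed limit or range.

ROBOT

A 6-joint arm with a two-finger parallel gripper is mounted at the origin on the work surface. World frame = base frame: x ahead of the robot, y to its left, z up, the work surface at z = 0. Lengths are in m, angles in rad, forces in N, time in s.
With the tool pointing down it reaches from about 0.35 to 0.875 m from the base axis. Payload 4.2 kg.
Tool frame: the origin (TCP) lies midway between the tips of the shut fingers; the grasp point (between the pads) lies 19 mm behind it (env.pinch_z is the distance from the TCP to the grasp point, in m); z points along the fingers, y is the line along which they close (so a half turn about z gives the same grasp; the last joint's range is limited). The gripper opens to 87 mm and grips with 3 to 60 N. Pads are 19 mm wide; open, the fingers measure 117 mm over their backs; the gripper's body (75 mm by 190 mm) begins 51 mm behind the grasp point.
Start: joints at [-0.872, 0.385, 0.008, 0, -1.194, -0.259], TCP at [0.266, -0.565, 0.223] pointing down, gripper open.
Joint ranges: [-3.14, 3.14], [-1.21, 2.06], [-1.07, 1.41], [-3.16, 2.05], [-2.99, -0.16], [-3.1, 3.1]. Speed limits (rad/s): [2.79, 2.79, 3.14, 3.14, 3.14, 3.14].

INTERFACE

Orientations are given as a rotation vector (axis times angle).
In Python, from bench import env gives the robot as it stands.
- The arm moves only by the shell command python3 -m crank 'ROWS' [OPENING] [FORCE]. ROWS is JSON, a list of rows, each an object with "xyz": the shift along the world's x, y, z in m, a list of three; "yaw": the turn about the world's z in degrees. A call has 1 to 10 rows; each row shifts and turns the commanded pose from where the row before left it; what a row does not reach is not made up. A row lasts 1/12 s, in which the tool goes at most 41.7 mm and 7.16 degrees, less where a joint would pass 70% of its speed; a pose out of reach is approached as far as the arm can. A call with a gripper value outside its range is refused whole. OPENING is the opening, from -1 (shut) to 1 (fully open), so that 0 is half open, set as the call begins (- or left out, the last holds). The fingers move at their own pace and stop on an object; FORCE is the grip in N (left out, the last holds). Time passes only in rows, so rows that do not move let the fingers close. It gives the time, the measured TCP pose, the force, the opening and the grip force at its end, in the units of the state.
- env.sense(): the state, without advancing time (a new reading comes with each control period).
- env.read_camera(name): name is "scene" or "top" or "wrist"; returns a dict with "frame" (400x640x3 uint8, red, green, blue), "range_z" (400x640 float32, m along the optical axis (not along the pixel's ray), 0 where there is no reading), "vfov" (degrees; the focal length in pixels is half the picture's height over the tangent of half this angle, whatever the lens; pixels are square), "cx", "cy" (the principal point, pixels), "cam_to_world" (4x4, takes a point from camera to world coordinates); the wrist camera has in their place "mount" (4x4, takes a point from camera to tool coordinates, whose origin is the TCP and whose axes are the flange's). Camera axes: x right, y up, looking along -z (the intrinsics and any distortion apply to the point x, -y, -z); pixel columns grow to the right and rows downward; lengths in m; the calibration is good to about 2 mm. A picture is of the moment at which its call begins: read the wrist's pose just before it.
- env.sign_off(): hands the job in; it is judged then, once.
The state is a dict: "time_s": time; "joint_positions": joint angles; "joint_vel": joint speeds; "joint_torque": joint torques, N m; "ee_pos": TCP position; "orientation": TCP orientation; "contact_force": force on the tool from outside, world axes, zero at the start; "torque": the same for the moment, N m; "finger_gap": opening from 0.0 (shut) to 1.0 (fully open); "grip_force": force on a finger pad.
Only numpy, scipy, OpenCV 4.12 (cv2) and the standard library are available. Lean on these libraries where they do the work, as an engineer would, in place of code of your own. Each camera call takes 0.05 s, during which the arm holds its last target. There are 200 camera calls.

## Working session

There is one attempt and no reset: what is moved stays moved. The work goes in short steps, Python scripts to look and compute and a shell command to move; the robot and the scene stay as the last step left them, time stands still between calls to the robot, and variables do not carry over. Pictures are saved under pics/ and viewed, at most 10 in all, crops included, and the job is handed in when it is done.

```bash
ls; mkdir -p pics
python3 - <<'E'
from bench import env
import cv2,numpy as np
s=env.sense();print(s['time_s'],s['ee_pos'],s['orientation'],s['finger_gap'],s['contact_force'],env.pinch_z)
a=env.read_camera('top');b=env.read_camera('scene')
for n,c in(('top',a),('scene',b)):
    np.savez(f'{n}.npz',**c);print(n,c['vfov'],c['cx'],c['cy'],c['cam_to_world'].round(3).tolist(), [k for k in c])
    cv2.imwrite(f'pics/{n}.png',c['frame'][:,:,::-1])
E
```

```text
pics
0.0 [ 0.26586526 -0.56496001  0.22147631] [ 0.68491318 -3.06544994 -0.00327955] 0.9991805816349488 [-0.4421527   0.14539142 -0.61177414] 0.0187
top 44.445441224770676 318.62788674230313 204.79114587433202 [[-0.011, 0.989, -0.144, 0.329], [-1.0, -0.011, -0.001, -0.014], [-0.002, 0.144, 0.99, 1.258], [0.0, 0.0, 0.0, 1.0]] ['frame', 'range_z', 'vfov', 'cx', 'cy', 'cam_to_world']
scene 50.16573602577773 320.64237429441556 208.08820903319855 [[0.852, -0.444, 0.279, 0.811], [0.524, 0.708, -0.474, -0.497], [0.013, 0.549, 0.835, 0.939], [0.0, 0.0, 0.0, 1.0]] ['frame', 'range_z', 'vfov', 'cx', 'cy', 'cam_to_world']
```

View pics/top.png

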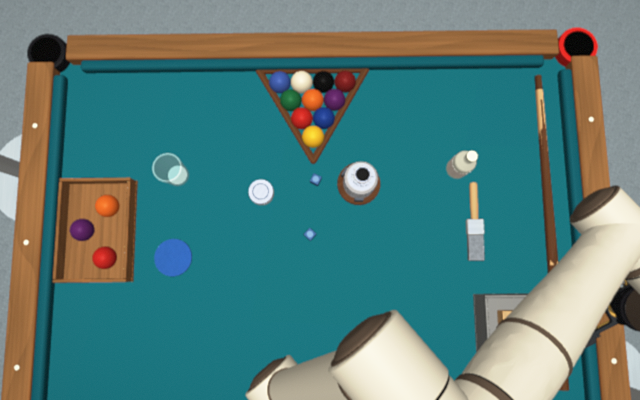

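View pics/scene.png

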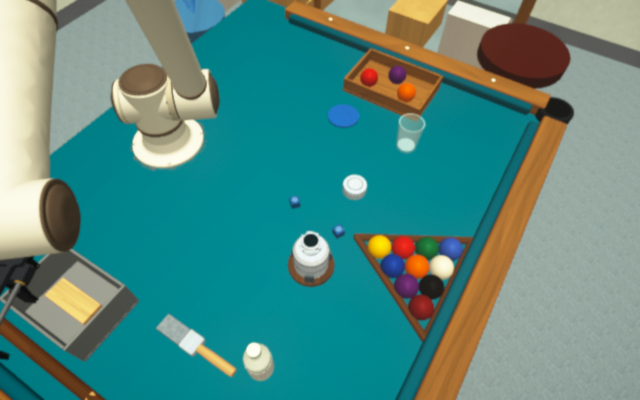

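Top view: lid at about (260,191), canister mouth (dark) at (362,174), chalks at (315,180) and (309,234), tumbler at left, polish and brush at right. Scene view: lid (355,187), mouth (311,240). Next I measure the lid and rim in both.

```bash
cat > h.py <<'E'
import numpy as np,cv2
def ray(c,u,v,M=None):
    f=c['frame'].shape[0]/2/np.tan(np.radians(float(c['vfov']))/2)
    M=c['cam_to_world'] if M is None else M
    d=M[:3,:3]@np.array([(u-c['cx'])/f,-(v-c['cy'])/f,-1.]);return M[:3,3],d
def onplane(c,u,v,z,M=None):
    o,d=ray(c,u,v,M);return o+d*(z-o[2])/d[2]
def blob(mask,u,v,r):
    """component within r px of (u,v), nearest"""
    n,l,st,ce=cv2.connectedComponentsWithStats(mask.astype(np.uint8))
    ok=[i for i in range(1,n) if st[i,4]>15 and np.hypot(*(ce[i]-[u,v]))<r]
    i=min(ok,key=lambda i:np.hypot(*(ce[i]-[u,v])))
    return l==i,st[i],ce[i]
E
python3 - <<'E'
from h import *
for n,lid,rim,oth in(('top',(260,191),(362,174),dict(ca=(315,180),cb=(309,234))),('scene',(355,187),(311,240),dict(ca=(339,231),cb=(295,201)))):
    c=dict(np.load(n+'.npz'));im=c['frame'].astype(int);hsv=cv2.cvtColor(c['frame'],cv2.COLOR_RGB2HSV)
    m,st,ce=blob((hsv[...,1]<70)&(hsv[...,2]>100),*lid,12)
    print(n,'lid',st,ce,onplane(c,*ce,.020), 'range z', np.median(c['range_z'][m]))
    p=onplane(c,*ce,0.02); 
    m,st,ce=blob(hsv[...,2]<75,*rim,8)
    o,d=ray(c,*ce)
    print('rim',st,ce,onplane(c,*ce,.125))
    u,v=map(int,rim)
    # depth-based heights around
    ys,xs=np.mgrid[v-15:v+16,u-15:u+16]; Z=c['range_z'][ys,xs]
    P=np.array([o+Z.ravel()[i]*ray(c,xs.ravel()[i],ys.ravel()[i])[1] for i in range(Z.size)])
    k=(P[:,2]>.115)&(P[:,2]<.135); print('rim pts',k.sum(),P[k].mean(0),P[k].min(0),P[k].max(0))
    for q,uv in oth.items(): print(q,onplane(c,*uv,.02))
E
```

```text
top lid [248 179  26  26 518] [260.81081081 191.77606178] [0.54469448 0.13444092 0.02      ] range z 1.2475019
rim [357 169  12  11 109] [362.27522936 173.88990826] [ 0.56639637 -0.11740622  0.125     ]
rim pts 346 [ 0.56583929 -0.11658408  0.12429819] [ 0.54062292 -0.14155175  0.11500425] [ 0.59233888 -0.0910311   0.13177526]
ca [ 0.57382218 -0.00490653  0.02      ]
cb [0.43473755 0.01171424 0.02      ]
scene lid [343 175  24  25 477] [354.33542977 186.52201258] [0.545053   0.12985134 0.02      ] range z 1.1335081
rim [304 235  13  11 116] [310.19827586 239.96551724] [ 0.56420784 -0.118639    0.125     ]
rim pts 364 [ 0.56651312 -0.12138402  0.1222685 ] [ 0.53967313 -0.14546945  0.11512904] [ 0.59091559 -0.0936569   0.12881222]
ca [ 0.5794304  -0.01029143  0.02      ]
cb [0.4369866  0.00692006 0.02      ]
```

```bash
python3 -m crank '[{"xyz":[0.021,0.032,0]},{"xyz":[0.021,0.032,0]},{"xyz":[0.021,0.032,0]},{"xyz":[0.021,0.032,0]},{"xyz":[0.021,0.032,0]},{"xyz":[0.021,0.032,0]},{"xyz":[0.021,0.032,0]},{"xyz":[0.021,0.032,0]},{"xyz":[0.021,0.032,0]},{"xyz":[0.021,0.032,0]}]' 1
python3 -m crank '[{"xyz":[0.022,0.032,0]},{"xyz":[0.021,0.032,0]},{"xyz":[0.021,0.032,0]},{"xyz":[0.021,0.032,0.0]},{"xyz":[0,0,0]},{"xyz":[0,0,0]}]'
cat >> h.py <<'E'
from scipy.spatial.transform import Rotation as R
def wrist(env):
    s=env.sense();T=np.eye(4);T[:3,:3]=R.from_rotvec(s['orientation']).as_matrix();T[:3,3]=s['ee_pos']
    c=env.read_camera('wrist');return s,c,T@c['mount'],T
E
python3 - <<'E'
from h import *;from bench import env
s,c,M,T=wrist(env);print(c['mount'].round(3).tolist(),c['vfov'],c['cx'],c['cy'],s['time_s'],s['joint_positions'].round(3) if hasattr(s['joint_positions'],'round') else s['joint_positions'],T.round(3).tolist())
cv2.imwrite('pics/w1.png',c['frame'][:,:,::-1]);np.savez('w1.npz',**c,M=M)
f=200/np.tan(np.radians(c['vfov'])/2)
for p in((.566,-.118,.125),(.545,.132,.028)):
    q=np.linalg.inv(M)@np.array([*p,1]);print(c['cx']-f*q[0]/q[2],c['cy']+f*q[1]/q[2])
E
```

```text
[[0.001, 0.953, 0.304, 0.084], [1.0, -0.0, -0.001, -0.0], [-0.001, 0.304, -0.953, -0.163], [0.0, 0.0, 0.0, 1.0]] 67.91992312131569 317.2262682029494 198.25505866369565 0.1 [-0.872  0.385  0.007 -0.    -1.194 -0.259] [[-0.905, -0.426, -0.001, 0.266], [-0.426, 0.905, 0.002, -0.565], [0.0, 0.002, -1.0, 0.222], [0.0, 0.0, 0.0, 1.0]]
515.540272925153 514.5316630038103
601.7488978531137 473.43831690368165schema error: expected keys xyz, yaw
schema error: expected keys xyz, yaw
```

View pics/w1.png

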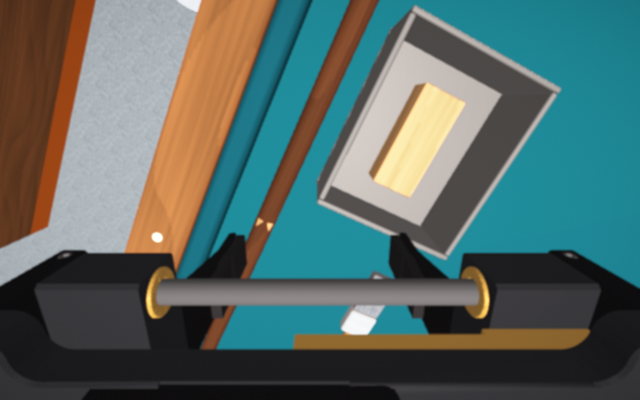

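The view shows only the tray, cue and brush, with the fingers across the bottom half. Rows need both keys, so nothing moved.

```bash
python3 -m crank '[{"xyz":[0.025,0.032,0],"yaw":0},{"xyz":[0.025,0.032,0],"yaw":0},{"xyz":[0.025,0.032,0],"yaw":0},{"xyz":[0.025,0.032,0],"yaw":0},{"xyz":[0.025,0.032,0],"yaw":0},{"xyz":[0.025,0.032,0],"yaw":0},{"xyz":[0.025,0.032,0],"yaw":0},{"xyz":[0.025,0.032,0],"yaw":0},{"xyz":[0.025,0.032,0],"yaw":0},{"xyz":[0.025,0.032,0],"yaw":0}]' 1
python3 -m crank '[{"xyz":[0.025,0.032,0],"yaw":0},{"xyz":[0.025,0.032,0],"yaw":0},{"xyz":[0.025,0.032,0],"yaw":0},{"xyz":[0.025,0.032,0],"yaw":0},{"xyz":[0.025,0.032,0],"yaw":0},{"xyz":[0,0,0],"yaw":0},{"xyz":[0,0,0],"yaw":0},{"xyz":[0,0,0],"yaw":0}]'
python3 - <<'E'
from h import *;from bench import env
s,c,M,T=wrist(env);print(s['time_s'],s['joint_positions'].round(3),s['ee_pos'])
cv2.imwrite('pics/w2.png',c['frame'][:,:,::-1]);np.savez('w2.npz',**c,M=M)
f=200/np.tan(np.radians(c['vfov'])/2)
for p in((.566,-.118,.125),(.545,.132,.028)):
    q=np.linalg.inv(M)@np.array([*p,1]);print(c['cx']-f*q[0]/q[2],c['cy']+f*q[1]/q[2])
E
```

```text
time_s: 0.98
ee_pos: [0.5168, -0.2436, 0.2225]
orientation: [0.686, -3.066, -0.0]
contact_force: [1.1, -0.8, 0.8]
finger_gap: 0.997
grip_force: 0.0
time_s: 1.65
ee_pos: [0.6408, -0.0853, 0.2218]
orientation: [0.686, -3.064, -0.0]
contact_force: [0.4, 0.4, -0.4]
finger_gap: 0.999
grip_force: 0.0
1.65 [ 0.117  0.423  0.065 -0.    -1.215 -1.248] [ 0.64076221 -0.08528078  0.2218377 ]
319.9799423673764 106.37874749432048
508.92794073888615 179.93542938113987
```

View pics/w2.png

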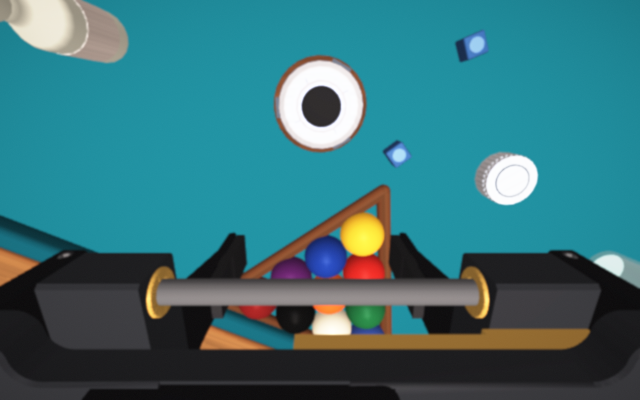

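Wrist view: canister mouth at (321,106), lid top circle at (513,181), chalks (475,45) and (398,154).

Run:
```python
from h import *
c=dict(np.load('w2.npz'));M=c['M'];hsv=cv2.cvtColor(c['frame'],cv2.COLOR_RGB2HSV)
m,st,ce=blob(hsv[...,2]<75,321,106,8);print(st,ce,onplane(c,*ce,.125,M))
def cloud(u0,v0,r):
    ys,xs=np.mgrid[v0-r:v0+r+1,u0-r:u0+r+1];Z=c['range_z'][ys,xs].ravel()
    return np.array([ray(c,u,v,M)[0]+z*ray(c,u,v,M)[1] for u,v,z in zip(xs.ravel(),ys.ravel(),Z)])
P=cloud(321,106,48);k=(P[:,2]>.119)&(P[:,2]<.135);print('rim',k.sum(),P[k].min(0),P[k].max(0),(P[k].min(0)+P[k].max(0))/2,np.median(P[k,2]))
P=cloud(508,180,36);k=(P[:,2]>.022)&(P[:,2]<.035);print('lid',k.sum(),P[k].min(0),P[k].max(0),(P[k].min(0)+P[k].max(0))/2,np.median(P[k,2]))
m,st,ce=blob((hsv[...,1]<70)&(hsv[...,2]>215),511,181,12);print(st,ce,onplane(c,*ce,.028,M))
(x,y),ax,a=cv2.fitEllipse(cv2.findContours(m.astype(np.uint8),0,1)[0][0]);print(x,y,ax,onplane(c,x,y,.028,M))
# neck/canister outer circle: shoulder white
m,st,ce=blob((hsv[...,1]<60)&(hsv[...,2]>150),321,105,20);(x,y),ax,a=cv2.fitEllipse(max(cv2.findContours(m.astype(np.uint8),0,1)[0],key=len));print('shoulder',x,y,ax,onplane(c,x,y,.093,M))
```

```text
[ 303   87   37   39 1143] [320.80927384 105.94925634] [ 0.56539501 -0.1175208   0.125     ]
rim 2441 [ 0.5401983  -0.14280582  0.1190057 ] [ 0.59132175 -0.09137912  0.12836862] [ 0.56576002 -0.11709247  0.12368716] 0.12567765356627847
lid 2035 [0.51270702 0.10288256 0.02200492] [0.57572537 0.16577983 0.03172983] [0.5442162  0.13433119 0.02686738] 0.029085163952541404
[ 486  155   52   50 1955] [511.46496164 179.81227621] [0.54353146 0.13474743 0.028     ]
511.4124450683594 179.7953338623047 (44.36265563964844, 54.33442687988281) [0.54354152 0.13467552 0.028     ]
shoulder 320.2928161621094 104.13838195800781 (84.1822280883789, 88.3525390625) [ 0.56414568 -0.11818779  0.093     ]
```

```bash
python3 -m crank '[{"xyz":[-0.016,0.036,0],"yaw":0},{"xyz":[-0.016,0.036,0],"yaw":0},{"xyz":[-0.016,0.037,0],"yaw":0},{"xyz":[-0.016,0.037,0],"yaw":0},{"xyz":[-0.016,0.037,0],"yaw":0},{"xyz":[-0.017,0.037,0],"yaw":0},{"xyz":[0,0,-0.04],"yaw":0},{"xyz":[0,0,-0.04],"yaw":0},{"xyz":[0,0,-0.04],"yaw":0},{"xyz":[0,0,0],"yaw":0}]' 1
python3 - <<'E'
from h import *;from bench import env
s,c,M,T=wrist(env);print(s['time_s'],s['ee_pos'])
cv2.imwrite('pics/w3.png',c['frame'][:,:,::-1]);np.savez('w3.npz',**c,M=M)
E
```

```text
time_s: 2.53
ee_pos: [0.5382, 0.1311, 0.0956]
orientation: [0.677, -3.052, 0.004]
contact_force: [-1.6, -1.6, -0.9]
finger_gap: 0.996
grip_force: 0.0
2.5333 [0.53824353 0.13114008 0.09556456]
```

View pics/w3.png

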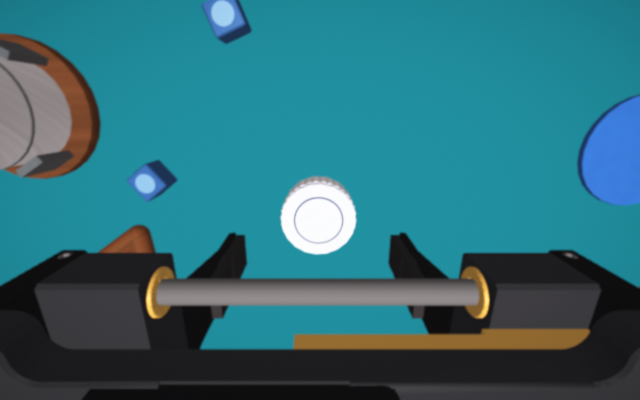

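Lid top ring is centred at (318,219), midway between the fingers. I check its position once more while the arm settles.

```bash
python3 -m crank '[{"xyz":[0,0,0],"yaw":0},{"xyz":[0,0,0],"yaw":0}]' | head -3
python3 - <<'E'
from h import *;from bench import env
s,c,M,T=wrist(env);print(s['time_s'],s['ee_pos'],s['contact_force'],s['torque'])
hsv=cv2.cvtColor(c['frame'],cv2.COLOR_RGB2HSV)
m,st,ce=blob((hsv[...,1]<60)&(hsv[...,2]>215),318,216,20);p=onplane(c,*ce,.028,M);print(st,ce,p,'tool',np.linalg.inv(T)@[*p,1])
(x,y),ax,a=cv2.fitEllipse(cv2.findContours(m.astype(np.uint8),0,1)[0][0]);print(ax,onplane(c,x,y,.028,M))
ys,xs=np.where(cv2.dilate(m.astype(np.uint8),np.ones((9,9))));P=np.array([ray(c,u,v,M)[0]+c['range_z'][v,u]*ray(c,u,v,M)[1] for u,v in zip(xs,ys)])
k=(P[:,2]>.022)&(P[:,2]<.035);print((P[k].min(0)+P[k].max(0))/2,P[k].max(0)-P[k].min(0))
E
```

```text
time_s: 2.75
ee_pos: [0.5462, 0.1345, 0.1056]
orientation: [-0.683, 3.061, 0.001]
2.75 [0.54618827 0.13453819 0.10557002] [ 0.22440742 -0.36662977  0.12718883] [ 0.00830218 -0.01115201 -0.026322  ]
[ 282  166   74   71 3920] [318.65408163 202.03622449] [0.54276666 0.13417113 0.028     ] tool [0.00367232 0.00115863 0.07755077 1.        ]
(69.22602081298828, 72.02456665039062) [0.54263184 0.13410794 0.028     ]
[0.54380484 0.13524384 0.02670591] [0.06221858 0.06307422 0.00917002]
```

```bash
python3 -m crank '[{"xyz":[-0.0025,0,-0.025],"yaw":0},{"xyz":[0,0,-0.025],"yaw":0},{"xyz":[0,0,-0.025],"yaw":0},{"xyz":[0,0,-0.014],"yaw":0},{"xyz":[0,0,-0.008],"yaw":0},{"xyz":[0,0,0],"yaw":0},{"xyz":[0,0,0],"yaw":0},{"xyz":[0,0,0],"yaw":0}]' 1
```

```text
time_s: 3.47
ee_pos: [0.543, 0.1351, 0.0074]
orientation: [-0.685, 3.062, 0.001]
contact_force: [0.3, -0.1, 0.4]
finger_gap: 0.995
grip_force: 0.0
```

```bash
python3 -m crank '[{"xyz":[0,0,0],"yaw":0},{"xyz":[0,0,0],"yaw":0},{"xyz":[0,0,0],"yaw":0},{"xyz":[0,0,0],"yaw":0},{"xyz":[0,0,0],"yaw":0},{"xyz":[0,0,0],"yaw":0},{"xyz":[0,0,0],"yaw":0},{"xyz":[0,0,0],"yaw":0}]' -0.5 15
python3 -m crank '[{"xyz":[0,0,0.02],"yaw":0},{"xyz":[0,0,0.03],"yaw":0},{"xyz":[0,0,0.03],"yaw":0},{"xyz":[0,0,0.03],"yaw":0},{"xyz":[0,0,0.03],"yaw":0},{"xyz":[0,0,0.02],"yaw":0},{"xyz":[0,0,0],"yaw":0},{"xyz":[0,0,0],"yaw":0}]'
python3 -c "
from bench import env;s=env.sense();print(s['torque'],s['joint_positions'])"
```

```text
time_s: 4.13
ee_pos: [0.5418, 0.1345, 0.0058]
orientation: [-0.685, 3.066, -0.0]
contact_force: [-0.5, -0.1, 2.6]
finger_gap: 0.717
grip_force: 15.0
time_s: 4.8
ee_pos: [0.5414, 0.1347, 0.1658]
orientation: [-0.684, 3.065, 0.002]
contact_force: [-0.1, -0.1, -3.0]
finger_gap: 0.708
grip_force: 15.0
[-0.02544628  0.02607285  0.0197277 ] [ 5.33886042e-01  3.19225502e-01 -2.42348241e-01 -9.73099168e-04
 -1.00785526e+00 -1.66479886e+00]
```

```bash
python3 -m crank '[{"xyz":[0.003,-0.03,0],"yaw":0},{"xyz":[0.003,-0.032,0],"yaw":0},{"xyz":[0.003,-0.032,0],"yaw":0},{"xyz":[0.003,-0.032,0],"yaw":0},{"xyz":[0.003,-0.032,0],"yaw":0},{"xyz":[0.003,-0.032,0],"yaw":0},{"xyz":[0.003,-0.032,0],"yaw":0},{"xyz":[0.002,-0.03,0],"yaw":0},{"xyz":[0,0,0],"yaw":0},{"xyz":[0,0,0],"yaw":0}]'
python3 - <<'E'
from h import *;from bench import env
s,c,M,T=wrist(env);print(s['time_s'],s['ee_pos'],s['contact_force'],s['torque'],s['joint_positions'].round(2))
cv2.imwrite('pics/w4.png',c['frame'][:,:,::-1]);np.savez('w4.npz',**c,M=M,T=T)
E
```

```text
time_s: 5.63
ee_pos: [0.5629, -0.1189, 0.1625]
orientation: [0.679, -3.062, -0.003]
contact_force: [-1.0, 0.4, -2.4]
finger_gap: 0.713
grip_force: 15.0
5.6333 [ 0.56291585 -0.11892604  0.16251963] [-1.04296086  0.35617615 -2.35533475] [0.04404716 0.02383473 0.00357943] [ 0.07  0.35 -0.2  -0.   -1.02 -1.21]
```

View pics/w4.png

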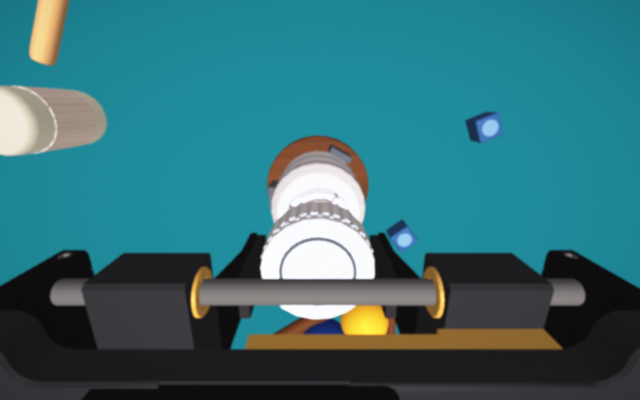

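Held lid at (318,265), level between the pads; its top extent is visible above and below the rod. I measure its offset in the tool frame from the range data.

Run:
```python
from h import *
c=dict(np.load('w4.npz'));M=c['M'];T=c['T']
ys,xs=np.mgrid[190:335,245:390];ys=ys.ravel();xs=xs.ravel()
f=200/np.tan(np.radians(float(c['vfov']))/2);Z=c['range_z'][ys,xs]
Pc=np.c_[(xs-c['cx'])/f*Z,-(ys-c['cy'])/f*Z,-Z,np.ones_like(Z)]
m=c['mount'];P=(m@Pc.T).T[:,:3]
k=(abs(P[:,0])<.045)&(abs(P[:,1])<.033)&(P[:,2]<-.017)&(P[:,2]>-.03)
Q=P[k];print(k.sum(),Q.min(0),Q.max(0),np.median(Q[:,2]))
# top plane fit for tilt
t=Q[abs(Q[:,2]-np.median(Q[:,2]))<.002];A=np.c_[t[:,:2],np.ones(len(t))];print('tilt',np.linalg.lstsq(A,t[:,2],rcond=None)[0],len(t))
# circle fit on boundary: max |r| per angle
mk=np.zeros((400,640),np.uint8);mk[ys[k],xs[k]]=1
B=t[:,:2];h=cv2.convexHull(B.astype(np.float32));(x,y),r=cv2.minEnclosingCircle(h);print('circle',x,y,r)
p=T@[x,y,-.0222,1];print('lid centre world',p, 'rim .5655 -.1173')
```

```text
7086 [-0.03348413 -0.03296468 -0.0299978 ] [ 0.02902028  0.03297449 -0.01700563] -0.022942821332640223
tilt [ 0.00205436 -0.00152805 -0.02298964] 6445
circle 0.0002707509556785226 2.4730683435336687e-05 0.034128837287425995
lid centre world [ 0.56278262 -0.11902978  0.18472065  1.        ] rim .5655 -.1173
```

```bash
python3 -m crank '[{"xyz":[0,0,0],"yaw":0},{"xyz":[0,0,0],"yaw":0}]'
python3 -m crank '[{"xyz":[-0.001,-0.001,-0.015],"yaw":0},{"xyz":[0,0,-0.008],"yaw":0},{"xyz":[0,0,0],"yaw":0},{"xyz":[0,0,0],"yaw":0},{"xyz":[0,0,0],"yaw":0}]'
```

```text
time_s: 5.85
ee_pos: [0.5642, -0.1165, 0.1647]
orientation: [0.687, -3.064, -0.001]
contact_force: [0.1, 0.0, -1.3]
finger_gap: 0.71
grip_force: 15.0
time_s: 6.27
ee_pos: [0.564, -0.1182, 0.143]
orientation: [-0.687, 3.065, -0.001]
contact_force: [0.2, -0.2, -2.1]
finger_gap: 0.71
grip_force: 15.0
```

```bash
python3 -m crank '[{"xyz":[-0.0005,0,-0.004],"yaw":0},{"xyz":[0,0,-0.004],"yaw":0},{"xyz":[0,0,-0.003],"yaw":0},{"xyz":[0,0,0],"yaw":0},{"xyz":[0,0,0],"yaw":0}]'
python3 -m crank '[{"xyz":[0,0,-0.002],"yaw":0},{"xyz":[0,0,-0.001],"yaw":0},{"xyz":[0,0,0],"yaw":0},{"xyz":[0,0,0],"yaw":0}]'
```

```text
time_s: 6.68
ee_pos: [0.5629, -0.1186, 0.1313]
orientation: [0.685, -3.065, -0.0]
contact_force: [0.4, 0.8, -1.0]
finger_gap: 0.711
grip_force: 15.0
time_s: 7.02
ee_pos: [0.5631, -0.1185, 0.1285]
orientation: [0.685, -3.066, 0.0]
contact_force: [0.2, 0.3, -2.3]
finger_gap: 0.711
grip_force: 15.0
```

```bash
python3 -m crank '[{"xyz":[0,0,-0.001],"yaw":0},{"xyz":[0,0,-0.001],"yaw":0},{"xyz":[0,0,0],"yaw":0},{"xyz":[0,0,0],"yaw":0}]'
python3 -m crank '[{"xyz":[0,0,-0.001],"yaw":0},{"xyz":[0,0,-0.001],"yaw":0},{"xyz":[0,0,0],"yaw":0},{"xyz":[0,0,0],"yaw":0}]'
python3 -c "
from bench import env;s=env.sense();print(s['torque'],s['joint_positions'].round(3))"
```

```text
time_s: 7.35
ee_pos: [0.5631, -0.1185, 0.1265]
orientation: [0.685, -3.066, -0.0]
contact_force: [0.3, 0.5, -1.4]
finger_gap: 0.709
grip_force: 15.0
time_s: 7.68
ee_pos: [0.5632, -0.1185, 0.1247]
orientation: [-0.685, 3.066, -0.0]
contact_force: [0.2, -0.1, -1.1]
finger_gap: 0.711
grip_force: 15.0
[ 0.03118683 -0.01920165 -0.01468215] [ 0.074  0.39  -0.251  0.    -0.93  -1.205]
```

```bash
python3 -m crank '[{"xyz":[0,0,-0.001],"yaw":0},{"xyz":[0,0,-0.001],"yaw":0},{"xyz":[0,0,0],"yaw":0},{"xyz":[0,0,0],"yaw":0}]'
python3 -m crank '[{"xyz":[0,0,-0.001],"yaw":0},{"xyz":[0,0,0],"yaw":0},{"xyz":[0,0,0],"yaw":0}]'
```

```text
time_s: 8.02
ee_pos: [0.5635, -0.1186, 0.1238]
orientation: [-0.686, 3.065, -0.001]
contact_force: [-2.4, 0.5, 5.6]
finger_gap: 0.709
grip_force: 15.0
time_s: 8.27
ee_pos: [0.5636, -0.1187, 0.1236]
orientation: [-0.687, 3.064, -0.002]
contact_force: [-3.1, 0.4, 8.5]
finger_gap: 0.709
grip_force: 15.0
```

```bash
python3 -m crank '[{"xyz":[-0.0005,0,0.0004],"yaw":0},{"xyz":[0,0,0.0001],"yaw":2},{"xyz":[0,0,0.0001],"yaw":2},{"xyz":[0,0,0.0001],"yaw":2},{"xyz":[0,0,0.0001],"yaw":2},{"xyz":[0,0,0],"yaw":0}]'
python3 -c "
from bench import env;s=env.sense();print(s['torque'])"
```

```text
time_s: 8.77
ee_pos: [0.5624, -0.1184, 0.1219]
orientation: [0.898, -3.01, -0.001]
contact_force: [-0.4, 0.2, -2.3]
finger_gap: 0.712
grip_force: 15.0
[ 0.04012563  0.01890917 -0.02724848]
```

```bash
python3 -m crank '[{"xyz":[0,0,-0.001],"yaw":0},{"xyz":[0,0,-0.001],"yaw":0},{"xyz":[0,0,0],"yaw":0},{"xyz":[0,0,0],"yaw":0}]'
python3 -m crank '[{"xyz":[0,0,-0.001],"yaw":0},{"xyz":[0,0,0],"yaw":0},{"xyz":[0,0,0],"yaw":0}]'
python3 -c "
from bench import env;s=env.sense();print(s['torque'])"
```

```text
time_s: 9.1
ee_pos: [0.5625, -0.1185, 0.1201]
orientation: [0.897, -3.01, -0.0]
contact_force: [-0.4, -0.2, -1.8]
finger_gap: 0.709
grip_force: 15.0
time_s: 9.35
ee_pos: [0.5626, -0.1185, 0.1192]
orientation: [0.897, -3.011, -0.0]
contact_force: [-0.1, 0.7, -1.3]
finger_gap: 0.708
grip_force: 15.0
[0.0108985  0.03925736 0.04231611]
```

```bash
python3 -m crank '[{"xyz":[0,0,-0.001],"yaw":0},{"xyz":[0,0,0],"yaw":0},{"xyz":[0,0,0],"yaw":0}]'
python3 -m crank '[{"xyz":[0,0,-0.001],"yaw":0},{"xyz":[0,0,0],"yaw":0},{"xyz":[0,0,0],"yaw":0}]'
python3 -m crank '[{"xyz":[0,0,-0.0005],"yaw":0},{"xyz":[0,0,0],"yaw":0},{"xyz":[0,0,0],"yaw":0}]'
python3 -c "
from bench import env;s=env.sense();print(s['torque'])"
```

```text
time_s: 9.6
ee_pos: [0.5625, -0.1185, 0.1183]
orientation: [0.897, -3.011, -0.0]
contact_force: [0.4, -0.4, -1.5]
finger_gap: 0.71
grip_force: 15.0
time_s: 9.85
ee_pos: [0.5625, -0.1185, 0.1173]
orientation: [0.897, -3.011, -0.0]
contact_force: [-0.2, 0.0, -1.9]
finger_gap: 0.71
grip_force: 15.0
time_s: 10.1
ee_pos: [0.5626, -0.1185, 0.1168]
orientation: [0.897, -3.011, 0.0]
contact_force: [0.5, -0.4, -2.0]
finger_gap: 0.707
grip_force: 15.0
[-0.03006712 -0.01749657 -0.02041201]
```

```bash
python3 -m crank '[{"xyz":[0,0,-0.0006],"yaw":0},{"xyz":[0,0,0],"yaw":0},{"xyz":[0,0,0],"yaw":0}]'
python3 -m crank '[{"xyz":[0,0,-0.0006],"yaw":0},{"xyz":[0,0,0],"yaw":0},{"xyz":[0,0,0],"yaw":0}]'
python3 -m crank '[{"xyz":[0,0,-0.0006],"yaw":0},{"xyz":[0,0,0],"yaw":0},{"xyz":[0,0,0],"yaw":0}]'
python3 -c "
from bench import env;s=env.sense();print(s['torque'])"
```

```text
time_s: 10.35
ee_pos: [0.5627, -0.1185, 0.1165]
orientation: [-0.898, 3.01, -0.0]
contact_force: [-0.3, 0.3, -0.0]
finger_gap: 0.716
grip_force: 15.0
time_s: 10.6
ee_pos: [0.5628, -0.1185, 0.1163]
orientation: [-0.898, 3.01, -0.001]
contact_force: [-2.4, 1.8, 4.2]
finger_gap: 0.711
grip_force: 15.0
time_s: 10.85
ee_pos: [0.5628, -0.1185, 0.1162]
orientation: [-0.898, 3.01, -0.001]
contact_force: [-2.8, 1.1, 7.3]
finger_gap: 0.709
grip_force: 15.0
[0.32013324 0.85914807 0.03878485]
```

```bash
python3 -m crank '[{"xyz":[-0.0003,0.0001,0.0003],"yaw":0},{"xyz":[0,0,0],"yaw":-2},{"xyz":[0,0,0],"yaw":-3},{"xyz":[0,0,-0.0001],"yaw":-3},{"xyz":[0,0,-0.0002],"yaw":-3},{"xyz":[0,0,0],"yaw":0}]'
python3 -c "
from bench import env;s=env.sense();print(s['torque'])"
```

```text
time_s: 11.35
ee_pos: [0.5636, -0.1187, 0.1163]
orientation: [-0.602, 3.08, -0.002]
contact_force: [-0.8, -1.1, 5.9]
finger_gap: 0.709
grip_force: 15.0
[-0.00896638  0.18965882 -0.17777347]
```

```bash
python3 -m crank '[{"xyz":[-0.0003,0,0],"yaw":-3},{"xyz":[0,0,-0.0002],"yaw":-3},{"xyz":[0,0,-0.0002],"yaw":-3},{"xyz":[0,0,-0.0002],"yaw":-3},{"xyz":[0,0,0],"yaw":0}]'
python3 -c "
from bench import env;s=env.sense();print(s['torque'])"
```

```text
time_s: 11.77
ee_pos: [0.5629, -0.1186, 0.1153]
orientation: [-0.278, 3.127, -0.001]
contact_force: [-0.3, 0.3, 4.7]
finger_gap: 0.707
grip_force: 15.0
[ 0.09371641  0.19737696 -0.10888611]
```

```bash
for i in 1; do :; done; python3 -m crank '[{"xyz":[0,0,-0.0002],"yaw":-3},{"xyz":[0,0,-0.0002],"yaw":-3},{"xyz":[0,0,-0.0002],"yaw":-3},{"xyz":[0,0,-0.0002],"yaw":-3},{"xyz":[0,0,0],"yaw":0}]'
python3 -c "
from bench import env;s=env.sense();print(s['torque'])"
python3 -m crank '[{"xyz":[0,0,-0.0002],"yaw":-3},{"xyz":[0,0,-0.0002],"yaw":-3},{"xyz":[0,0,-0.0002],"yaw":-3},{"xyz":[0,0,-0.0002],"yaw":-3},{"xyz":[0,0,0],"yaw":0}]'
python3 -c "
from bench import env;s=env.sense();print(s['torque'])"
```

```text
time_s: 12.18
ee_pos: [0.5626, -0.1185, 0.1144]
orientation: [0.05, 3.14, -0.0]
contact_force: [-0.8, -0.1, 5.4]
finger_gap: 0.711
grip_force: 15.0
[ 0.14726405  0.28267197 -0.06088977]
time_s: 12.6
ee_pos: [0.5626, -0.1182, 0.1135]
orientation: [0.378, 3.117, 0.001]
contact_force: [-0.5, 0.8, 4.9]
finger_gap: 0.714
grip_force: 15.0
[ 0.35289799  0.27798463 -0.12228608]
```

```bash
python3 -m crank '[{"xyz":[0,0,-0.0002],"yaw":-3},{"xyz":[0,0,-0.0002],"yaw":-3},{"xyz":[0,0,-0.0001],"yaw":-2},{"xyz":[0,0,0],"yaw":0}]'
python3 -c "
from bench import env;s=env.sense();print(s['torque'])"
python3 -m crank '[{"xyz":[0,0,-0.0001],"yaw":-2},{"xyz":[0,0,-0.0001],"yaw":-2},{"xyz":[0,0,0],"yaw":0}]'
python3 -c "
from bench import env;s=env.sense();print(s['torque'])"
```

```text
time_s: 12.93
ee_pos: [0.5626, -0.1181, 0.1129]
orientation: [0.593, 3.084, 0.001]
contact_force: [-0.8, 1.4, 4.6]
finger_gap: 0.713
grip_force: 15.0
[ 0.53549901  0.19437411 -0.11605305]
time_s: 13.18
ee_pos: [0.5627, -0.1181, 0.1126]
orientation: [0.699, 3.061, 0.001]
contact_force: [0.4, 1.9, 5.2]
finger_gap: 0.709
grip_force: 15.0
[ 0.65177013  0.11903426 -0.02894048]
```

```bash
python3 -m crank '[{"xyz":[0,0,-0.0001],"yaw":-2},{"xyz":[0,0,-0.0001],"yaw":-2},{"xyz":[0,0,0],"yaw":0}]'
python3 -c "
from bench import env;s=env.sense();print(s['torque'])"
python3 -m crank '[{"xyz":[0,0,-0.0001],"yaw":-2},{"xyz":[0,0,0],"yaw":-1},{"xyz":[0,0,0],"yaw":0}]'
python3 -c "
from bench import env;s=env.sense();print(s['torque'])"
```

```text
time_s: 13.43
ee_pos: [0.5628, -0.1173, 0.1123]
orientation: [0.804, 3.035, 0.003]
contact_force: [-1.3, 4.8, 5.8]
finger_gap: 0.71
grip_force: 15.0
[1.56711261 0.09571194 0.10710775]
time_s: 13.68
ee_pos: [0.5632, -0.1168, 0.1122]
orientation: [0.88, 3.014, 0.004]
contact_force: [-0.1, 6.3, 4.0]
finger_gap: 0.71
grip_force: 15.0
[ 2.01599216 -0.04018529  0.55153091]
```

End stop reached (torque jump, about 18.4 mm below the rim). Releasing.

```bash
python3 -m crank '[{"xyz":[0,0,0],"yaw":1.5},{"xyz":[0,0,0],"yaw":0},{"xyz":[0,0,0],"yaw":0},{"xyz":[0,0,0],"yaw":0},{"xyz":[0,0,0],"yaw":0},{"xyz":[0,0,0],"yaw":0}]' 1
python3 -m crank '[{"xyz":[0,0,0.01],"yaw":0},{"xyz":[0,0,0.02],"yaw":0},{"xyz":[0,0,0.03],"yaw":0},{"xyz":[0,0,0.03],"yaw":0},{"xyz":[0,0,0.03],"yaw":0},{"xyz":[0.0,0.03,0.0],"yaw":0},{"xyz":[0,0.03,0],"yaw":0},{"xyz":[0,0.03,0],"yaw":0},{"xyz":[0,0,0],"yaw":0},{"xyz":[0,0,0],"yaw":0}]' 1
python3 - <<'E'
from h import *;from bench import env
c=env.read_camera('scene');M=c['cam_to_world']
cv2.imwrite('pics/s5.png',cv2.resize(c['frame'][150:330,220:400,::-1],None,fx=3,fy=3))
for n,r in(('top',(362,174)),('scene',(311,240))):
    c=env.read_camera(n);u,v=r;P=np.array([ray(c,x,y)[0]+c['range_z'][y,x]*ray(c,x,y)[1] for y in range(v-20,v+20) for x in range(u-20,u+20)])
    k=(P[:,2]>.125)&(P[:,2]<.145);Q=P[k];print(n,k.sum(),(Q.min(0)+Q.max(0))/2,np.median(Q[:,2]))
E
```

```text
time_s: 14.18
ee_pos: [0.5618, -0.1186, 0.1116]
orientation: [-0.848, -3.025, 0.0]
contact_force: [-0.5, -0.5, 0.0]
finger_gap: 0.982
grip_force: 0.0
time_s: 15.02
ee_pos: [0.5621, -0.0272, 0.2328]
orientation: [0.843, 3.025, 0.001]
contact_force: [0.9, -0.2, 0.2]
finger_gap: 0.996
grip_force: 0.0
top 103 [ 0.55688215 -0.13235392  0.13319067] 0.13561160205957878
scene 607 [ 0.56522657 -0.12064928  0.13166146] 0.13365747641504278
```

View pics/s5.png

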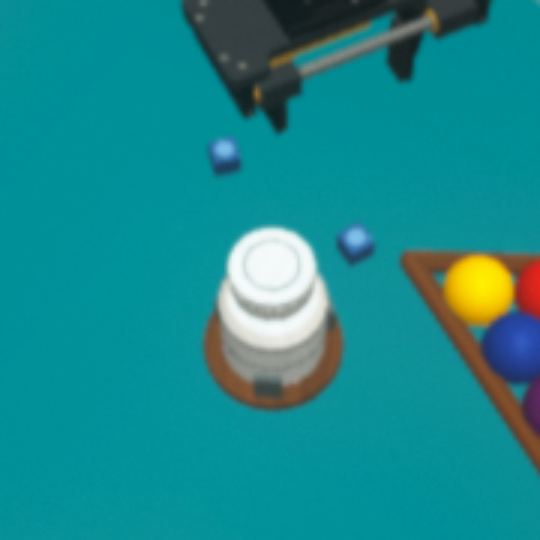

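The lid sits level on the canister (crop (272,265)), with its top at about 0.134–0.136 m against the expected 0.135 m. The arm is clear.

```bash
python3 -c "
from bench import env;print(env.sign_off())"
```

```text
the job is handed in; nothing more can be done
None
```

The lid is screwed home on the canister and let go, by my measurements: it ran against the end stop with its underside about 18.4 mm below the rim, with the arm clear; the wrist moment read 0.55 N m there, above the 0.3–0.4 N m wanted but below the 0.6 N m slip. The job is handed in, no verdict came back, and I did not separately measure canister twist or the bystanders' positions.

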